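Sweep the dried sherds along the channel under the lamp into the tray

ROBOT

A 6-joint arm with a two-finger parallel gripper is mounted at the origin on the work surface. World frame = base frame: x ahead of the robot, y to its left, z up, the work surface at z = 0. Lengths are in mm, angles in rad, forces in N, time in s.
With the tool pointing down it reaches from about 400 to 925 mm from the base axis. Payload 12.5 kg.
Tool frame: the origin (TCP) lies midway between the tips of the shut fingers; the grasp point (between the pads) lies 19 mm behind it; z points along the fingers, y is the line along which they close (so a half turn about z gives the same grasp; the last joint's range is limited). The gripper opens to 95 mm and grips with 3 to 60 N. Pads are 20 mm wide; open, the fingers measure 119 mm over their backs; the gripper's body (75 mm by 180 mm) begins 59 mm behind the grasp point.
Start: joints at [-0.106, 0.491, 1.559, -0, 1.092, -0.106], TCP at [625.017, 0.021, 214.661] pointing down, gripper open.
Joint ranges: [-3.1, 3.1], [-0.84, 2.19], [0.05, 2.79], [-1.13, 4.28], [0.06, 2.93], [-2.69, 2.69]. Speed limits (rad/s): [2.22, 2.22, 2.79, 3.14, 3.14, 3.14].

INTERFACE

Orientations are given as [roll, pitch, yaw] about the fixed x, y, z axes, in that order (R = Rz(yaw) Ry(pitch) Rx(roll)).
In Python, from cell import env gives the robot as it stands.
- The arm moves only by the shell command python3 -m inch 'ROWS'. ROWS is JSON, a list of rows, each a list of 7 numbers: the turn, a rotation vector about the tool's x, y, z in rad, then the shift along the tool's x, y, z in cm, then the closure, from -1 (fully open) to 1 (shut). A call has 1 to 20 rows; each row shifts and turns the commanded pose from where the row before left it, along the tool's axes as they then stand; what a row does not reach is not made up. A row lasts 1/8 s, in which the tool goes at most 62.5 mm and 10.7 degrees, less where a joint would pass 70% of its speed; a pose out of reach is approached as far as the arm can. A call with a gripper value outside its range is refused whole. The fingers move at their own pace and stop on an object; the grip force is fixed at half the most. Time passes only in rows, so rows that do not move let the fingers close. It gives the time, the measured TCP pose, the force, the opening and the grip force at its end, in the units of the state.
- env.state(): the state, without advancing time (a new reading comes with each control period).
- env.read_camera(name): name is "scene" or "side" or "wrist"; returns a dict with "img" (384x512x3 uint8, red, green, blue), "depth" (384x512 float32, mm along the optical axis (not along the pixel's ray), 0 where there is no reading), "fx", "fy", "cx", "cy" (pixels), "position" and "orientation" of the camera in the world. Camera axes: x right, y down, z forward; pixel columns grow to the right and rows downward; lengths in mm; the calibration is good to about 2 mm. A picture is of the moment at which its call begins.
- env.job_done(): hands the job in; it is judged then, once.
Trained networks look in a picture, given as the dict that the camera call returned (one of the last four; its "shot" number tells which), for a name from the list of things; names that differ only in an ending like _2 or _b are one class to them, and where a whole thing is asked for, a point or a joint stands for the part that bears it (a point fixed in the world has none). Each returns a list of dicts, best first, with "score" (0 to 1); they miss things now and then, are a little off and sometimes report something else, mostly with a low value. They report only what shows in the picture. A call takes as long as a camera call.
- env.find_in(picture, target): "centre" ([x, y, z] in mm, in the coordinates of the camera as it stood for that picture, good to about 4 mm: the middle of the surface that is visible of it).
- env.trace(picture, target): "mask" (384x512 bool, what is visible of it).
The state is a dict: "t": time; "joints": joint angles; "qvel": joint speeds; "tau": joint torques, N m; "eef_pos": TCP position; "tcp_rot": TCP orientation; "ft_force": force on the tool from outside, world axes, zero at the start; "moment": the same for the moment, N m; "opening": opening from 0.0 (shut) to 1.0 (fully open); "grip_force": force on a finger pad.
Only numpy, scipy, OpenCV 4.12 (cv2) and the standard library are available. Lean on these libraries where they do the work, as an engineer would, in place of code of your own. Each camera call takes 0.05 s, during which the arm holds its last target. There are 200 camera calls.

TASK

The three vase sherds in the drying channel are dry. Take the sweeper from the green mat, reach in under the lamp bar with its head down in the channel, and sweep all three sherds out of the end into the blue tray; then stand the sweeper upright on the green mat again and let go. Touch the sherds only with the sweeper, do not bump the lamp, and leave the tray, carton, jar, bottle and spatula where they are.

Things in the scene. Friction and masses are not known exactly. Their poses are not given: they have to be found in the camera images.
- station: drying channel: fixed aluminium block, 108 mm deep (x, away from the robot), 320 mm long (y); flat grey floor on top, 75 mm above the table. Walls 6 mm thick, 20 mm above the floor, along its front and back edges: 96 mm wide inside (x -48 to 48). Both ends (y -160, 160) open: the blue tray stands beyond one, a carton beyond the other. Origin: centre of its underside
- lamp: black lamp bar over the front part of the channel, fixed to it, with the same origin and axes as station: the bar covers x -46 to -20, y -337 to 337, z 200 to 240 mm; its posts (radius 8, feet radius 28 mm) stand at x -33, y -328 and 328 mm. Open below and in front
- tray: open blue tray standing loose on the table (0.7 kg) at one end of the channel: 108 mm (x) by 130 mm (y), 54 mm high, walls 4 mm; rim 21 mm below the channel floor and 4 to 6 mm beyond the channel's end, so that what is pushed off that end falls in. Origin: centre of its underside
- carton: closed brown cardboard carton 100 x 108 x 46 mm at the other end of the channel; leave it there. Origin at the centre of its underside
- sherd_blue: a broken piece of a vase wall: an arched white ceramic plate with a blue painted patch, about 66 mm (its x) by 56 mm (its y), 18 mm high, lying arch up on the channel floor, 60 to 130 g; origin at the centre of its underside
- sherd_red: a broken piece of a vase wall: an arched white ceramic plate with a red painted patch, about 66 mm (its x) by 56 mm (its y), 18 mm high, lying arch up on the channel floor, 60 to 130 g; origin at the centre of its underside
- sherd_green: a broken piece of a vase wall: an arched white ceramic plate with a green painted patch, about 66 mm (its x) by 56 mm (its y), 18 mm high, lying arch up on the channel floor, 60 to 130 g; origin at the centre of its underside
- sweeper: hand sweeper, 0.25 kg, standing by itself on the mat. Head: rubber block 82 mm long (x), 28 thick (y), 20 high, with a steel back up to z 34. Wooden handle, 20 mm wide (y), 16 thick, from x -15, z 30 straight for 100 mm, leaning 40 degrees from vertical to -x (at the start roughly towards the robot), ending at x -79, z 107. Origin: centre of the head's underside
- sweeper_grip (a point): point on the axis of the sweeper's handle, 68 mm up it: at x = -58.7, y = 0, z = 82.1 mm of the sweeper's frame; axes as the sweeper's. Meant to be gripped across the 20 mm width (along the sweeper's y) with the fingers in line with the handle, 40 degrees from vertical
- mat: fixed thin green mat, 200 mm (its x) by 190 mm (its y), 3 mm thick, the sweeper's place. Origin at the centre of its underside
- glue_jar: small amber jar, 48 mm across, 60 mm high, before the channel; a bystander, origin at the centre of its underside
- squeeze_bottle: white bottle with a red cap, 64 mm across, 150 mm high, a bystander to the left; origin at the centre of its underside
- spatula: spatula 180 mm long lying crosswise on the table before the channel, a bystander; x along it, handle to -x

How it is judged (in metres and radians):
On the way, in this order (a step that is already met when the one before it is completed fails the run):
1. the sweeper's head is down in the channel, no more than 16 mm above its floor (x of sweeper in the frame of station between -0.02 and 0.02 m and y of sweeper in the frame of station between -0.175 and 0.175 m and z of sweeper in the frame of station between 0.065 and 0.091 m), for 0.1 s.
2. all three sherds lie in the blue tray (x of sherd_blue in the frame of tray between -0.052 and 0.052 m and y of sherd_blue in the frame of tray between -0.063 and 0.063 m and z of sherd_blue in the frame of tray between -0.005 and 0.07 m and x of sherd_red in the frame of tray between -0.052 and 0.052 m and y of sherd_red in the frame of tray between -0.063 and 0.063 m and z of sherd_red in the frame of tray between -0.005 and 0.07 m and x of sherd_green in the frame of tray between -0.052 and 0.052 m and y of sherd_green in the frame of tray between -0.063 and 0.063 m and z of sherd_green in the frame of tray between -0.005 and 0.07 m), for 0.2 s.
At the end, for the whole second after the job is handed in: All three sherds have their origins inside the blue tray's outline and below 70 mm over its underside; the sweeper stands upright (within 0.12 rad) and still on the green mat, its origin anywhere over the mat and less than 10 mm above the table (all of step 2 and x of sweeper in the frame of mat between -0.1 and 0.1 m and y of sweeper in the frame of mat between -0.095 and 0.095 m and height (world z) of sweeper below 0.01 m and angle between sweeper's own z axis and vertical below 0.12 rad and linear speed of sweeper below 0.02 m/s); the robot touches nothing.
It fails at once if a bystander (glue jar, squeeze bottle, spatula or carton) is moved more than 30 mm (distance of any of glue_jar, squeeze_bottle, spatula, carton from where it was at the start of the episode above 0.03 m).
It fails at once if the blue tray is pushed more than 30 mm (distance of tray from where it was at the start of the episode above 0.03 m).
It fails at once if the lamp is bumped (more than 4 N) (contact force between anything else and lamp above 4 N).
It fails at once if the gripper or arm touches a sherd (more than 1 N) (contact force between any of the fingers, the arm and sherd_blue above 1 N or contact force between any of the fingers, the arm and sherd_red above 1 N or contact force between any of the fingers, the arm and sherd_green above 1 N).
It also fails if it takes over 58 s, if anything falls off the work surface, if the arm or the gripper's body presses on something with over 40 N, if the wrist force passes 120 N, or if a joint passes its speed limit or range.

## Working session

There is one attempt and no reset: what is moved stays moved. The work goes in short steps, Python scripts to look and compute and a shell command to move; the robot and the scene stay as the last step left them, time stands still between calls to the robot, and variables do not carry over. Pictures are saved under pics/ and viewed, at most 10 in all, crops included, and the job is handed in when it is done.

```bash
ls; mkdir -p pics; cat > h.py <<'E'
import numpy as np, cv2
from scipy.spatial.transform import Rotation as R
from cell import env
def cam(n,save=None):
    p=env.read_camera(n)
    if save: cv2.imwrite('pics/'+save,p['img'][:,:,::-1])
    return p
def RT(p):
    o=np.array(p['orientation'],float)
    return (R.from_euler('xyz',o).as_matrix() if o.size==3 else o.reshape(3,3)), np.array(p['position'],float)
def toW(p,c):
    r,t=RT(p); return np.atleast_2d(c)@r.T+t
def cloud(p,mask):
    v,u=np.nonzero(mask&(p['depth']>0)); d=p['depth'][v,u]
    return toW(p,np.c_[(u-p['cx'])/p['fx']*d,(v-p['cy'])/p['fy']*d,d])
def rect(pts):
    return cv2.minAreaRect(pts[:,:2].astype(np.float32))
E
cat > look.py <<'E'
from h import *
np.set_printoptions(precision=1,suppress=True)
for n in ('scene','side'):
    p=cam(n,n+'0.png'); print(n,p['position'],p['orientation'])
    for t in 'station lamp tray carton sherd_blue sherd_red sherd_green sweeper mat glue_jar squeeze_bottle spatula'.split():
        m=env.trace(p,t)
        if not m: print(t,None); continue
        c=cloud(p,m[0]['mask'])
        if len(c)<10: continue
        print(t,round(m[0]['score'],2),len(c),'med',np.median(c,0),'lo',np.percentile(c,2,0),'hi',np.percentile(c,98,0),'rect',[np.round(x,1) for x in rect(c)])
print(env.state())
E
python3 look.py
```

```text
pics
scene [1218.8  125.4 1185.4] [-2.6 -0.   1.7]
station 0.82 6607 med [614.9  90.5  94. ] lo [ 558.9 -248.3    6.5] hi [691.7 403.3 242. ] rect [array([569.5,  68.8]), array([261.5, 707.1]), np.float64(12.6)]
lamp 0.92 3775 med [597.2  96.  231.7] lo [ 474.3 -261.4    0.7] hi [640.2 410.7 242.8] rect [array([548.6,  65.4]), array([266.6, 817.8]), np.float64(6.4)]
tray None
carton 0.91 1160 med [ 660.5 -143.3   45.3] lo [ 600.6 -197.8    3.9] hi [702.4 -91.   50.8] rect [array([ 637.8, -153.3]), array([129.5, 119.8]), np.float64(6.3)]
sherd_blue 0.84 298 med [625.7 155.9  91.1] lo [588.  130.9  83.2] hi [657.7 179.4  96.4] rect [array([622.8, 155.2]), array([70.9, 53.5]), np.float64(16.0)]
sherd_red 0.83 305 med [631.5  80.9  90.8] lo [593.7  55.7  83.4] hi [659.7 104.8  97.5] rect [array([624.5,  81.1]), array([53.4, 72. ]), np.float64(81.2)]
sherd_green 0.61 310 med [637.2  10.3  91. ] lo [600.2 -17.4  79. ] hi [667.3  34.6  96.9] rect [array([634.1,   8.9]), array([84. , 53.9]), np.float64(8.4)]
sweeper 0.7 434 med [ 449.5 -350.2   37.5] lo [ 368.2 -394.7    1.6] hi [ 493.8 -311
[... 2222 characters left out ...]
.3)]
squeeze_bottle 0.8 676 med [385.5 462.2  71.8] lo [356.  451.2   3.2] hi [416.7 490.2 149.5] rect [array([397.9, 646.9]), array([401.2,  68.8]), np.float64(85.3)]
spatula 0.88 911 med [415.2 -44.3   3.4] lo [ 360.5 -132.6   -0.3] hi [483.4  15.9  19.9] rect [array([430.6, -60.3]), array([ 71.8, 186.4]), np.float64(38.2)]
{'t': 1.3, 'joints': array([-0.1,  0.5,  1.6, -0. ,  1.1, -0.1]), 'qvel': array([-0.,  0., -0., -0., -0.,  0.]), 'tau': array([  0. , -61.2, -25.8,   0.1,   0. ,  -0. ]), 'eef_pos': array([625. ,   0. , 214.7]), 'tcp_rot': array([3.1, 0. , 1.6]), 'ft_force': array([ 0.2, -0.5, -0.2]), 'moment': array([ 0. , -0. , -0.1]), 'grip_force': 0.0, 'opening': 0.9998547345074031}
```

View images.

View pics/side0.png

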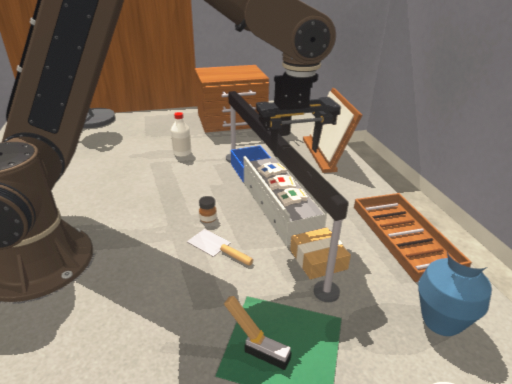

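View pics/scene0.png

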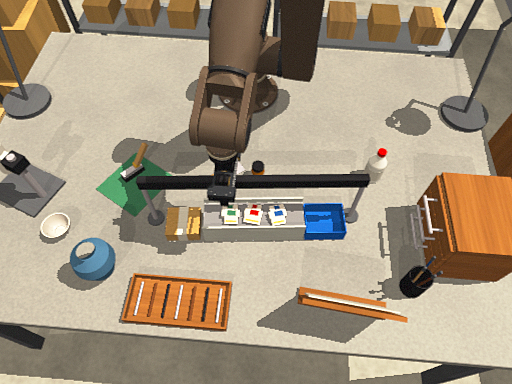

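```bash
cat > fit.py <<'E'
from h import *
np.set_printoptions(precision=3,suppress=True)
for n in ('scene','side'):
    p=cam(n); full=cloud(p,np.ones((384,512),bool))
    # lamp top
    a=full[(abs(full[:,2]-240)<4)&(full[:,0]>500)&(full[:,0]<700)&(full[:,1]>-300)&(full[:,1]<450)]
    r=rect(a); print(n,'lamp top',len(a),r, cv2.boxPoints(r).round(1).tolist())
    # channel floor and walls
    m=(full[:,0]>520)&(full[:,0]<720)&(full[:,1]>-130)&(full[:,1]<280)
    f=full[m&(abs(full[:,2]-75)<3)]; print('floor',len(f),rect(f)) if len(f)>9 else 0
    f=full[m&(abs(full[:,2]-95)<2)]; print('walltop',len(f),rect(f)) if len(f)>9 else 0
    s=full[(full[:,0]>330)&(full[:,0]<640)&(full[:,1]>-480)&(full[:,1]<-230)]
    b=s[(s[:,2]>29)&(s[:,2]<37)]; print('steel back',len(b),rect(b))
    b=s[(s[:,2]>10)&(s[:,2]<37)]; print('head',len(b),rect(b))
    for lo in range(40,110,10):
        b=s[(s[:,2]>lo)&(s[:,2]<lo+10)]; print(lo,len(b),b.mean(0) if len(b) else 0)
    b=s[abs(s[:,2]-3)<2.5]; print('mat?',len(b))
    mt=env.trace(p,'mat'); c=cloud(p,mt[0]['mask']); c=c[(abs(c[:,2]-3)<2.5)]; q=rect(c); print('mat',q,cv2.boxPoints(q).round(0).tolist())
    if n=='side':
        c=cloud(p,env.trace(p,'tray')[0]['mask']); c=c[c[:,2]>48]; print('tray rim',cv2.boxPoints(rect(c)).round(1).tolist())
        c=cloud(p,env.trace(p,'carton')[0]['mask']); c=c[abs(c[:,2]-46)<4]; print('carton',rect(c))
s=env.state(); print(s['eef_pos'],s['tcp_rot'],R.from_euler('xyz',s['tcp_rot']).as_matrix())
E
python3 fit.py
```

```text
scene lamp top 1643 ((627.7989501953125, 81.882568359375), (97.58745574951172, 670.4244995117188), 6.029672622680664) [[544.0999755859375, 410.1000061035156], [614.5, -256.6000061035156], [711.5, -246.3000030517578], [641.0999755859375, 420.3999938964844]]
floor 1257 ((627.6874389648438, 81.3784408569336), (108.14024353027344, 320.0187683105469), 6.296398162841797)
walltop 479 ((625.8209838867188, 81.47600555419922), (110.3917007446289, 319.73333740234375), 6.095941543579102)
steel back 73 ((531.7197265625, -296.84912109375), (223.29624938964844, 76.96253967285156), 43.963741302490234)
head 193 ((544.5584716796875, -342.0195617675781), (254.0877227783203, 124.97978973388672), 28.852231979370117)
40 38 [ 492.456 -334.693   44.612]
50 31 [ 490.024 -319.854   54.911]
60 36 [ 483.743 -316.06    64.979]
70 30 [ 502.749 -302.376   75.784]
80 31 [ 476.201 -307.005   85.725]
90 29 [ 475.676 -302.066   94.756]
100 37 [ 469.172 -298.131  104.939]
mat? 2026
mat ((520.4276123046875, 50.400665283203125), (203.44708251953125, 743.6446533203125), 6.036768913269043) [[380.0, 409.0], [458.0, -330.0],
[... 841 characters left out ...]
  64.954]
70 123 [ 467.616 -324.395   74.901]
80 125 [ 468.546 -317.629   85.012]
90 125 [ 458.803 -315.497   95.155]
100 132 [ 449.346 -311.822  105.151]
mat? 7600
mat ((492.17584228515625, -355.1847839355469), (191.52444458007812, 200.88482666015625), 59.95298767089844) [[357.0, -388.0], [531.0, -488.0], [627.0, -323.0], [453.0, -222.0]]
tray rim [[536.7999877929688, 365.0], [552.4000244140625, 239.3000030517578], [660.4000244140625, 252.6999969482422], [644.7999877929688, 378.3999938964844]]
carton ((598.4638061523438, 307.1634521484375), (107.58812713623047, 130.8452911376953), 6.1489176750183105)
[625.017   0.023 214.68 ] [3.141 0.    1.571] [[-0.  1.  0.]
 [ 1.  0. -0.]
 [-0.  0. -1.]]
```

```bash
cat > sw.py <<'E'
from h import *
from scipy.optimize import least_squares
np.set_printoptions(precision=2,suppress=True)
a=np.radians(40); U=np.array([-np.sin(a),0,np.cos(a)]); H0=np.array([-15,0,30.])
Rh=np.c_[[np.cos(a),0,np.sin(a)],[0,1,0],U]
def box(p,h):
    q=abs(p)-h; return np.linalg.norm(np.maximum(q,0),axis=1)+np.minimum(q.max(1),0)
def sdf(p):
    return np.minimum(box(p-[0,0,17],[41,14,17]),box((p-(H0+50*U))@Rh,[8,10,50]))
def fit(c,z0,x0,fixz=True):
    def f(v):
        L=(c-[v[0],v[1],z0 if fixz else v[3]])@R.from_euler('z',v[2]).as_matrix()
        return sdf(L)
    best=None
    for y in x0[2]:
        v=[x0[0],x0[1],y]+([] if fixz else [z0])
        r=least_squares(f,v,loss='soft_l1',f_scale=2,x_scale=[10,10,.1]+([] if fixz else [5]))
        if best is None or r.cost<best.cost: best=r
    return best,abs(f(best.x)).mean()
def sweepercloud(p):
    m=env.trace(p,'sweeper')[0]['mask']; return cloud(p,m)
if __name__=='__main__':
    for n in ('scene','side'):
        p=cam(n); c=sweepercloud(p); c=c[(c[:,2]>7)&(c[:,2]<120)&(np.linalg.norm(c[:,:2]-[455,-345],axis=1)<110)]
        r,e=fit(c,3,(460,-350,np.radians([-60,-30,0,30])))
        print(n,len(c),r.x[:2],np.degrees(r.x[2]),e, 'zmax',c[:,2].max())
        T=R.from_euler('z',r.x[2]).as_matrix(); print(' grip',T@[-58.7,0,82.1]+[r.x[0],r.x[1],3])
        f=cloud(p,np.ones((384,512),bool)); l=f[(abs(f[:,2]-238)<6)&(f[:,0]>540)&(f[:,0]<660)]
E
python3 sw.py
```

```text
scene 374 [ 458.1  -367.02] -41.50830293223231 1.6712323645734275 zmax 115.3649693533664
 grip [ 414.14 -328.12   85.1 ]
side 1587 [ 457.89 -368.68] -40.452661616312206 0.8761188161541761 zmax 113.59153472174319
 grip [ 413.23 -330.6    85.1 ]
```

```bash
python3 -m inch '[[0,0,0,0,0,-4,-1],[0,0,0,0,0,-4.5,-1],[0,0,0,-3.1,-2.2,0,-1],[0,0,0,-3.1,-2.2,0,-1],[0,0,0,-3.1,-2.2,0,-1],[0,0,0,-3.1,-2.2,0,-1],[0,0,0,-3.1,-2.2,0,-1],[0,0,0,-3.1,-2.2,0,-1],[0,0,0,-3.1,-2.2,0,-1],[0,0,0,-3.1,-2.2,0,-1],[0,0,0,0,0,0,-1]]'
cat > plan.py <<'E'
from h import *
import sys
np.set_printoptions(precision=4,suppress=True)
a=np.radians(40)
def toolR(yaw):
    z=[np.sin(a),0,-np.cos(a)]; y=[0,1,0]
    return R.from_euler('z',yaw,degrees=True).as_matrix()@np.c_[np.cross(y,z),y,z]
def plan(Rt,tcp):
    s=env.state(); Rc=R.from_euler('xyz',s['tcp_rot']).as_matrix()
    print('at',s['eef_pos'],'t',s['t'],'J',s['joints'],'F',s['ft_force'],'open',s['opening'],s['grip_force'])
    rv=R.from_matrix(Rc.T@Rt).as_rotvec(); print('rotvec(tool)',rv,'deg',np.degrees(np.linalg.norm(rv)))
    d=np.array(tcp)-s['eef_pos']; print('shift cm in final tool',Rt.T@d/10,'in now tool',Rc.T@d/10)
G=np.array([413.5,-329.7,85.1])
if __name__=='__main__':
    Rt=toolR(-40.7); plan(Rt,G+19*Rt[:,2]-100*Rt[:,2])
    p=cam('wrist'); s=env.state(); Rc=R.from_euler('xyz',s['tcp_rot']).as_matrix()
    print('wristcam in tool',Rc.T@(np.array(p['position'])-s['eef_pos']))
E
python3 plan.py
```

```text
t: 3.18
eef_pos: [448.0, -249.5, 299.8]
tcp_rot: [3.141, 0.0, 1.568]
ft_force: [0.7, 0.9, 0.1]
opening: 1.0
grip_force: 0.0
at [ 447.9512 -249.4813  299.7801] t 3.175 J [-0.6369  0.2471  1.7079 -0.0002  1.1863 -0.6341] F [0.6945 0.8913 0.053 ] open 0.999642446209092 0.0
rotvec(tool) [-0.301  -0.6532 -0.827 ] deg 62.794013192176294
shift cm in final tool [11.793  -8.3282 10.029 ] in now tool [-4.6422 -7.3816 15.2636]
wristcam in tool [  79.9099   -1.4488 -171.1756]
```

```bash
python3 -m inch '[[-0.043,-0.0933,-0.1181,0,0,0,-1],[-0.043,-0.0933,-0.1181,0,0,0,-1],[-0.043,-0.0933,-0.1181,0,0,0,-1],[-0.043,-0.0933,-0.1181,0,0,0,-1],[-0.043,-0.0933,-0.1181,0,0,0,-1],[-0.043,-0.0933,-0.1181,0,0,0,-1],[-0.043,-0.0933,-0.1181,0,0,0,-1],[0,0,0,2.95,-2.08,2.4,-1],[0,0,0,2.95,-2.08,2.4,-1],[0,0,0,2.95,-2.08,2.4,-1],[0,0,0,2.95,-2.08,2.4,-1],[0,0,0,0,0,0,-1]]'
python3 plan.py
cat > w.py <<'E'
from sw import *
p=cam('wrist','w1.png'); c=sweepercloud(p); c=c[(c[:,2]>7)&(c[:,2]<125)]
r,e=fit(c,3,(458,-368,np.radians([-41])))
print(len(c),r.x[:2],np.degrees(r.x[2]),e)
print(' grip',R.from_euler('z',r.x[2]).as_matrix()@[-58.7,0,82.1]+[r.x[0],r.x[1],3])
E
python3 w.py
```

```text
t: 4.72
eef_pos: [411.0, -268.4, 231.2]
tcp_rot: [3.121, 0.666, 2.435]
ft_force: [-0.4, 0.2, 0.1]
opening: 1.004
grip_force: 0.0
at [ 411.0352 -268.3529  231.1813] t 4.725 J [-0.7344  0.1261  2.2813  0.5084  0.0786 -2.1   ] F [-0.4146  0.1563  0.1468] open 1.0038937900157303 0.0
rotvec(tool) [ 0.0234 -0.0319  0.0028] deg 2.273760526457472
shift cm in final tool [ 6.1823 -4.4902  5.782 ] in now tool [ 6.0091 -4.6091  5.8703]
wristcam in tool [  80.6347   -0.3396 -171.4007]
1438 [ 455.92 -370.14] -41.70501308314102 0.7803947917132298
 grip [ 412.09 -331.09   85.1 ]
```

View pics/w1.png

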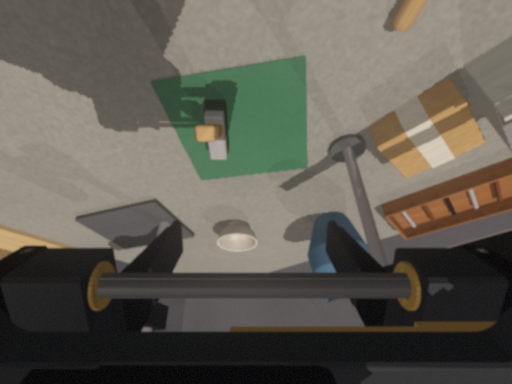

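```bash
cat > kin.py <<'E'
from h import *
from scipy.optimize import least_squares, fsolve
np.set_printoptions(precision=3,suppress=True)
D=[(.491,1.559,621.5,214.7,np.pi),(.2471,1.7079,np.sqrt(447.95**2+249.48**2-66**2),299.8,np.pi)]
s=env.state(); z=R.from_euler('xyz',s['tcp_rot']).as_matrix()[:,2]
D.append((s['joints'][1],s['joints'][2],np.sqrt(s['eef_pos'][0]**2+s['eef_pos'][1]**2-66**2),s['eef_pos'][2],np.pi-np.arccos(-z[2])))
def wr(v,q2,q3): return np.array([v[0]+v[2]*np.sin(q2)+v[3]*np.sin(q2+q3),v[1]+v[2]*np.cos(q2)+v[3]*np.cos(q2+q3)])
def f(v): return np.concatenate([wr(v,a,b)+v[4]*np.array([np.sin(p),np.cos(p)])-[r,z] for a,b,r,z,p in D]+[[ (v[0])*.1]])
r=least_squares(f,[0,200,600,500,250]); v=r.x; print(v,r.fun)
yaw=np.radians(-40.7)
for name,G,yw in (('pre',[412.5,-330.5,85],-40.7),('chan',[568,-60,159],6.1),('chan2',[545,250,159],6.1)):
  for th in (40,36,33,30):
    t=np.radians(th); az=np.radians(yw); u=np.array([np.sin(t)*np.cos(az),np.sin(t)*np.sin(az),-np.cos(t)])
    out=[]
    for back in (60,0):
      w=np.array(G)+u*(19-back)-v[4]*u; rad=np.sqrt(w[0]**2+w[1]**2-66**2)
      q=fsolve(lambda q:wr(v,*q)-[rad,w[2]],[.3,2.]); out+=[q[0],q[1],np.pi-t-q.sum()]
    print(name,th,np.array(out))
E
python3 kin.py
```

```text
[ 28.441 103.119 581.496 361.383 232.166] [ 1.799  2.428 -2.763 -0.468  0.68  -1.96   2.844]
pre 40 [ 0.386  2.477 -0.42   0.532  2.435 -0.524]
pre 36 [ 0.369  2.422 -0.278  0.515  2.395 -0.396]
pre 33 [ 0.361  2.382 -0.177  0.506  2.364 -0.304]
pre 30 [ 0.357  2.342 -0.08   0.499  2.333 -0.214]
chan 40 [ 0.275  2.249 -0.08   0.404  2.228 -0.189]
chan 36 [ 0.274  2.197  0.043  0.399  2.189 -0.075]
chan 33 [0.276 2.158 0.132 0.398 2.158 0.009]
chan 30 [0.28  2.119 0.219 0.399 2.128 0.091]
chan2 40 [ 0.321  2.167 -0.044  0.44   2.145 -0.142]
chan2 36 [ 0.32   2.117  0.077  0.437  2.107 -0.03 ]
chan2 33 [0.322 2.079 0.165 0.436 2.077 0.052]
chan2 30 [0.326 2.041 0.251 0.437 2.048 0.133]
```

```bash
cat > fk.py <<'E'
from h import *
from scipy.optimize import least_squares
np.set_printoptions(precision=3,suppress=True,linewidth=150)
Z=lambda a:R.from_euler('z',a).as_matrix(); Y=lambda a:R.from_euler('y',a).as_matrix()
V=np.load('V.npy') if __import__('os').path.exists('V.npy') else np.array([0,103,581,361,232,66,0,0.])
def FK(q,v=None):
    v=V if v is None else v
    A=Z(q[0]); B=A@Y(q[1]); C=A@Y(q[1]+q[2]); W=C@Z(q[3]); W5=W@Y(q[4]); T=W5@Z(q[5]+np.pi/2)
    p=A@[v[0],v[5],v[1]]+B@[0,0,v[2]]+C@[v[6],0,v[3]]+W5@[v[7],0,v[4]]
    return p,T
def IK(pos,Rt,q0):
    lo=np.array([-3.1,-.84,.05,-1.13,.06,-2.69]);hi=np.array([3.1,2.19,2.79,4.28,2.93,2.69])
    def f(q):
        p,T=FK(q); return np.r_[(p-pos)/100,(R.from_matrix(T.T@Rt)).as_rotvec()]
    r=least_squares(f,np.clip(q0,lo+1e-3,hi-1e-3),bounds=(lo,hi)); return r.x,np.sqrt(2*r.cost)
def rows(Ra,pa,Rb,pb):  # rotvec and shift (cm) in tool Ra
    return np.r_[R.from_matrix(Ra.T@Rb).as_rotvec(), Ra.T@(pb-pa)/10]
E
cat > fitfk.py <<'E'
from fk import *
s=env.state()
D=[([-.106,.491,1.559,0,1.092,-.106],[625.017,.021,214.661]),([-0.6369,0.2471,1.7079,-0.0002,1.1863,-0.6341],[447.9512,-249.4813,299.7801]),(s['joints'],s['eef_pos'])]
r=least_squares(lambda v:np.concatenate([FK(q,v)[0]-p for q,p in D]+[(v[[0,6,7]])*.01]),V)
print(r.x,r.fun); np.save('V.npy',r.x)
p,T=FK(s['joints'],r.x); print('rot err',R.from_matrix(T.T@R.from_euler('xyz',s['tcp_rot']).as_matrix()).as_rotvec())
E
python3 fitfk.py
```

```text
[  1.268 193.025 586.373 408.938 270.068  66.021  41.498  -0.139] [-0.002 -0.128  0.022  0.071  0.123 -0.012 -0.006 -0.013 -0.01   0.013  0.415 -0.001]
rot err [-0.  0.  0.]
```

```bash
cat > chk.py <<'E'
from fk import *
from plan import G
def TR(yaw,th,flip):
    t=np.radians(th); z=[np.sin(t),0,-np.cos(t)]; y=[0,-1 if flip else 1,0]
    return Z(np.radians(yaw))@np.c_[np.cross(y,z),y,z]
S=np.array([626,79.2,0])
if __name__=='__main__':
  G=np.array([412.7,-330.3,85.1])
  for th in (40,44):
    Rt=TR(-40.9,th,1); q=np.array([-.73,.3,2.3,np.pi,.5,-1.5])
    for b in (150,60,0):
        q,e=IK(G+(19-b)*Rt[:,2],Rt,q); print(th,'pre',b,q,e)
    Rt=TR(6.1,th,1)
    for y,dz in ((-135,120),(-135,0),(-60,0),(0,0),(60,0),(120,0),(190,0)):
        g=S+Z(np.radians(6.1))@[-58.7,y,82.1+77+dz]; q,e=IK(g+19*Rt[:,2],Rt,q); print(th,'ch',y,dz,q,e)
E
python3 chk.py
```

```text
40 pre 150 [-0.8836  0.173   2.4652  2.6116  0.2166 -1.1817] 1.2908269027931904e-13
40 pre 60 [-0.8533  0.4262  2.4218  2.915   0.4091 -1.4695] 3.421829191640637e-11
40 pre 0 [-0.8385  0.5713  2.3639  2.9722  0.4939 -1.517 ] 4.460694427406092e-15
40 ch -135 120 [-0.3383  0.2298  2.0319  0.8975  0.3616  0.356 ] 3.6366396142556915e-15
40 ch -135 0 [-0.3383  0.438   2.1662  1.938   0.3008 -0.7329] 1.0987731923844506e-10
40 ch -60 0 [-0.1694  0.4237  2.2011  2.3088  0.2389 -0.9659] 7.981237041426224e-12
40 ch 0 0 [-0.025   0.4213  2.207   2.7015  0.1991 -1.2393] 2.939840635312382e-12
40 ch 60 0 [ 0.1215  0.427   2.1929  3.1968  0.1767 -1.6136] 1.4008086532042685e-11
40 ch 120 0 [ 0.2641  0.4407  2.1596  3.7358  0.1813 -2.0361] 2.6469849971516427e-09
40 ch 190 0 [ 0.419   0.4661  2.0985  4.2655  0.2209 -2.4424] 2.7006465160534886e-12
44 pre 150 [-0.8983  0.2071  2.5375  2.794   0.3833 -1.38  ] 7.635205589942219e-11
44 pre 60 [-0.8607  0.4626  2.4733  2.9507  0.5652 -1.515 ] 8.870793438418085e-10
44 pre 0 [-0.8432  0.6013  2.4019  2.9891  0.6309 -1.5406] 4.9554486890980156e-15
44 ch -135 120 [-0.3519  0.2295  2.0738  1.2035  0.3356  0.0458] 1.1204459920021098e-14
44 ch -135 0 [-0.3519  0.4509  2.2048  2.1811  0.3845 -0.9874] 2.1459314198505255e-14
44 ch -60 0 [-0.1784  0.4374  2.241   2.5243  0.344  -1.1893] 1.9010035634246953e-14
44 ch 0 0 [-0.0294  0.4351  2.2472  2.8359  0.3179 -1.3775] 2.8486202122362097e-16
44 ch 60 0 [ 0.122   0.4405  2.2326  3.1783  0.2996 -1.5946] 1.6440610972001728e-15
44 ch 120 0 [ 0.2691  0.4535  2.1981  3.5414  0.2932 -1.8377] 3.209248109206924e-11
44 ch 190 0 [ 0.4281  0.4776  2.135   3.959   0.3058 -2.1293] 7.858108786209649e-10
```

```bash
cat > flip.py <<'E'
from fk import *
q0=np.array(env.state()['joints']); qs=[q0]
a=q0.copy(); a[4]=.5
for k in (1/3,2/3,1): qs.append(q0+(a-q0)*k)
b=a.copy(); b[3:]=[2.95,.55,-1.5]
for k in np.arange(1,18)/17: qs.append(a+(b-a)*k)
P=[FK(q) for q in qs]
for (p,T),(p2,T2) in zip(P,P[1:]):
    r=rows(T,p,T2,p2); print(np.round(r[:3],3).tolist(),np.round(r[3:],2).tolist(),p2.round(),np.degrees(np.linalg.norm(r[:3])).round(1))
E
python3 flip.py
```

```text
[-0.07, 0.122, 0.0] [3.27, 1.89, -0.26] [ 402. -236.  214.] 8.0
[-0.07, 0.122, -0.0] [3.27, 1.89, -0.26] [ 391. -203.  201.] 8.0
[-0.07, 0.122, 0.0] [3.27, 1.89, -0.26] [ 378. -168.  192.] 8.0
[-0.062, -0.031, 0.161] [-0.97, 1.6, -0.06] [ 394. -161.  199.] 10.1
[-0.063, -0.029, 0.161] [-0.92, 1.64, -0.07] [ 410. -156.  207.] 10.1
[-0.065, -0.027, 0.161] [-0.86, 1.68, -0.07] [ 426. -153.  216.] 10.0
[-0.066, -0.025, 0.161] [-0.81, 1.71, -0.07] [ 441. -153.  227.] 10.0
[-0.067, -0.023, 0.16] [-0.75, 1.75, -0.07] [ 456. -155.  239.] 10.0
[-0.068, -0.02, 0.16] [-0.69, 1.79, -0.07] [ 470. -159.  252.] 10.0
[-0.069, -0.018, 0.16] [-0.63, 1.82, -0.07] [ 483. -166.  265.] 10.0
[-0.07, -0.016, 0.16] [-0.57, 1.85, -0.07] [ 493. -175.  278.] 10.0
[-0.071, -0.013, 0.16] [-0.51, 1.88, -0.07] [ 502. -186.  291.] 10.0
[-0.072, -0.011, 0.159] [-0.45, 1.9, -0.07] [ 509. -199.  304.] 10.0
[-0.072, -0.008, 0.159] [-0.38, 1.93, -0.07] [ 513. -214.  317.] 10.0
[-0.073, -0.006, 0.159] [-0.32, 1.95, -0.07] [ 516. -230.  328.] 10.0
[-0.074, -0.003, 0.159] [-0.25, 1.97, -0.07] [ 515. -247.  339.] 10.0
[-0.074, -0.001, 0.158] [-0.18, 1.99, -0.07] [ 512. -264.  348.] 10.0
[-0.074, 0.002, 0.158] [-0.11, 2.0, -0.07] [ 507. -282.  356.] 10.0
[-0.075, 0.004, 0.158] [-0.04, 2.01, -0.08] [ 499. -299.  362.] 10.0
[-0.075, 0.007, 0.158] [0.03, 2.02, -0.08] [ 489. -317.  366.] 10.0
```

```bash
python3 -m inch '[[-0.07,0.122,0,3.27,1.89,-0.26,-1],[-0.07,0.122,0,3.27,1.89,-0.26,-1],[-0.07,0.122,0,3.27,1.89,-0.26,-1],[-0.062,-0.031,0.161,-0.97,1.6,-0.06,-1],[-0.063,-0.029,0.161,-0.92,1.64,-0.07,-1],[-0.065,-0.027,0.161,-0.86,1.68,-0.07,-1],[-0.066,-0.025,0.161,-0.81,1.71,-0.07,-1],[-0.067,-0.023,0.160,-0.75,1.75,-0.07,-1],[-0.068,-0.02,0.16,-0.69,1.79,-0.07,-1]]'; python3 -c "
from h import *;print(env.state()['joints'].round(3))"
```

```text
t: 6.0
eef_pos: [470.2, -159.2, 251.6]
tcp_rot: [2.365, -0.037, 1.56]
ft_force: [0.2, -0.7, -0.2]
opening: 0.993
grip_force: 0.0
[-0.736  0.126  2.28   1.363  0.518 -1.877]
```

```bash
python3 -m inch '[[-0.069,-0.018,0.16,-0.63,1.82,-0.07,-1],[-0.07,-0.016,0.16,-0.57,1.85,-0.07,-1],[-0.071,-0.013,0.16,-0.51,1.88,-0.07,-1],[-0.072,-0.011,0.159,-0.45,1.9,-0.07,-1],[-0.072,-0.008,0.159,-0.38,1.93,-0.07,-1],[-0.073,-0.006,0.159,-0.32,1.95,-0.07,-1],[-0.074,-0.003,0.159,-0.25,1.97,-0.07,-1],[-0.074,-0.001,0.158,-0.18,1.99,-0.07,-1],[-0.074,0.002,0.158,-0.11,2.0,-0.07,-1],[-0.075,0.004,0.158,-0.04,2.01,-0.08,-1],[-0.075,0.007,0.158,0.03,2.02,-0.08,-1],[0,0,0,0,0,0,-1]]'; cat > to.py <<'E'
from chk import *
def go(Rt,tcp,n=None):
    s=env.state(); Rc=R.from_euler('xyz',s['tcp_rot']).as_matrix(); p=s['eef_pos']
    rv=R.from_matrix(Rc.T@Rt).as_rotvec(); d=np.asarray(tcp)-p
    m=max(np.degrees(np.linalg.norm(rv))/10,np.linalg.norm(d)/50); 
    print('at',p,'t',s['t'],'J',s['joints'],'F',s['ft_force'],'gr',s['opening'],s['grip_force'])
    print('rot',rv,'shift cm now-tool',Rc.T@d/10,'| final-tool',Rt.T@d/10,'rows>=',m); 
    print('IK',IK(np.asarray(tcp),Rt,s['joints']))
E
python3 - <<'E'
from to import *
Rt=TR(-40.9,44,1); G=np.array([412.7,-330.3,85.1]); go(Rt,G+(19-90)*Rt[:,2])
E
```

```text
t: 7.5
eef_pos: [490.2, -316.1, 365.9]
tcp_rot: [2.935, -1.271, -0.412]
ft_force: [0.7, -0.1, 0.7]
opening: 0.998
grip_force: 0.0
at [ 490.1519 -316.0863  365.8976] t 7.5 J [-0.7339  0.1265  2.2825  2.9464  0.5523 -1.4981] F [ 0.6592 -0.08    0.7448] gr 0.9984258580235374 0.0
rot [-0.0585 -0.5119  0.1073] shift cm now-tool [-25.2655   3.6833  -3.2744] | final-tool [-23.0476   6.1454   9.6787] rows>= 5.1483353685837585
IK (array([-0.8714,  0.3842,  2.5012,  2.919 ,  0.5162, -1.4902]), np.float64(1.3100596897828e-15))
```

```bash
python3 -m inch '[[-0.0098,-0.0853,0.0179,-4.21,0.61,-0.55,-1],[-0.0098,-0.0853,0.0179,-4.2,0.7,-0.18,-1],[-0.0098,-0.0853,0.0179,-4.17,0.77,0.18,-1],[-0.0098,-0.0853,0.0179,-4.1,0.85,0.54,-1],[-0.0098,-0.0853,0.0179,-4.0,0.92,0.9,-1],[-0.0098,-0.0853,0.0179,-3.92,0.97,1.26,-1],[0,0,0,0,0,0,-1]]'; 
python3 - <<'E'
from to import *
Rt=TR(-40.9,44,1); G=np.array([412.7,-330.3,85.1]); go(Rt,G+19*Rt[:,2])
from sw import *
p=cam('wrist'); c=sweepercloud(p); c=c[(c[:,2]>7)&(c[:,2]<125)]
r,e=fit(c,3,(458,-368,np.radians([-41])))
print(len(c),r.x[:2],np.degrees(r.x[2]),e,R.from_euler('z',r.x[2]).as_matrix()@[-58.7,0,82.1]+[r.x[0],r.x[1],3])
E
```

```text
t: 8.38
eef_pos: [375.0, -299.2, 137.0]
tcp_rot: [3.141, -0.764, -0.716]
ft_force: [0.3, 0.8, -0.3]
opening: 1.0
grip_force: 0.0
at [ 374.9996 -299.1964  136.9716] t 8.375 J [-0.8734  0.3816  2.4952  2.9156  0.5035 -1.4863] F [ 0.2912  0.7503 -0.3283] gr 0.9997883306321917 0.0
rot [ 0.0018  0.0043 -0.0015] shift cm now-tool [-0.05   -0.1334  9.0256] | final-tool [-0.0886 -0.1174  9.0255] rows>= 1.8053362304254594
IK (array([-0.8432,  0.6013,  2.4019,  2.9891,  0.6309, -1.5406]), np.float64(8.30763041097847e-11))
1666 [ 457.44 -369.01] -40.85428478185436 0.9841371468584568 [ 413.04 -330.61   85.1 ]
```

```bash
python3 -m inch '[[0,0.004,0,-0.05,-0.13,2.25,-1],[0,0,0,0,0,2.25,-1],[0,0,0,0,0,2.25,-1],[0,0,0,0,0,2.25,-1],[0,0,0,0,0,0,1],[0,0,0,0,0,0,1],[0,0,0,0,0,0,1],[0,0,0,0,0,0,1],[0,0,0,0,0,0,1],[0,0,0,0,0,0,1]]'
```

```text
t: 9.72
eef_pos: [423.2, -339.6, 73.9]
tcp_rot: [3.141, -0.772, -0.717]
ft_force: [-0.2, -0.6, -0.3]
opening: 0.426
grip_force: 0.0
```

```bash
python3 -m inch '[[0,0,0,0,0,0,1],[0,0,0,0,0,0,1],[0,0,0,0,0,0,1],[0,0,0,0,0,0,1],[0,0,0,0,0,0,1]]'; python3 - <<'E'
from to import *
s=env.state(); print(s['joints'])
Rt=TR(-40.9,44,1); go(Rt,s['eef_pos']+[0,0,150])
E
```

```text
t: 10.35
eef_pos: [423.2, -339.5, 73.7]
tcp_rot: [3.141, -0.772, -0.716]
ft_force: [0.7, -0.4, -1.0]
opening: 0.209
grip_force: 30.0
[-0.8413  0.5984  2.3987  2.995   0.6284 -1.5417]
at [ 423.2056 -339.5261   73.7349] t 10.35 J [-0.8413  0.5984  2.3987  2.995   0.6284 -1.5417] F [ 0.6817 -0.391  -1.0111] gr 0.2085129305508767 29.999434053897858
rot [ 0.0028 -0.0036 -0.0019] shift cm now-tool [ 10.4586   0.0112 -10.7526] | final-tool [ 10.4199   0.     -10.7901] rows>= 3.0
IK (array([-0.8429,  0.2197,  2.256 ,  2.3987,  0.1326, -0.9254]), np.float64(1.7564301518329377e-14))
```

```bash
cat > sp.py <<'E'
from to import *
import os
if not os.path.exists('X.npz'):
    s=env.state(); Rc=R.from_euler('xyz',s['tcp_rot']).as_matrix(); Rs=Z(np.radians(-40.87))
    np.savez('X.npz',Rr=Rs.T@Rc,pr=Rs.T@(s['eef_pos']-np.array([457.6,-368.9,3])))
X=np.load('X.npz'); YS=6.1
def tool(o,yaw):   # world sweeper origin, yaw deg -> tcp,R
    Rs=Z(np.radians(yaw)); return np.asarray(o)+Rs@X['pr'], Rs@X['Rr']
def loc(x,y,z): return S*[1,1,0]+Z(np.radians(YS))@[x,y,z]
def path(w,q=None,n=6):
    s=env.state(); q=s['joints'] if q is None else q; Rc=R.from_euler('xyz',s['tcp_rot']).as_matrix(); p=s['eef_pos']
    # current sweeper
    Rs=Rc@X['Rr'].T; o=p-Rs@X['pr']; yaw=np.degrees(np.arctan2(Rs[1,0],Rs[0,0])); print('sweeper now',o,yaw)
    for o2,y2,k in w:
        for i in range(1,k+1):
            p2,R2=tool(o+(np.array(o2)-o)*i/k, yaw+(y2-yaw)*i/k); r=rows(Rc,p,R2,p2); qn,e=IK(p2,R2,q)
            print(np.round(r[:3],3).tolist(),np.round(r[3:],2).tolist(),'q',qn,'dq%.2f'%abs(qn-q).max(),'e%.3f'%e); q=qn;p,Rc=p2,R2
        o,yaw=np.array(o2),y2; print('--')
E
python3 - <<'E'
from sp import *
path([([457.6,-368.9,60],-40.87,2),([457.6,-368.9,107],-40.87,2),(loc(-90,-170,107),6.1,10),(loc(0,-135,107),6.1,5),(loc(0,-135,78),6.1,3)])
E
```

```text
sweeper now [ 457.6 -368.9    3. ] -40.87
[-0.0, -0.0, -0.0] [1.99, 0.0, -2.04] q [-0.8412  0.5165  2.3834  2.9719  0.5324 -1.5139] dq0.10 e0.000
[0.0, 0.0, 0.0] [1.99, 0.0, -2.04] q [-0.8412  0.4394  2.3611  2.9366  0.4347 -1.4741] dq0.10 e0.000
--
[0.0, 0.0, 0.0] [1.64, 0.0, -1.68] q [-0.8412  0.379   2.3391  2.892   0.3544 -1.4258] dq0.08 e0.000
[0.0, 0.0, 0.0] [1.64, 0.0, -1.68] q [-0.8411  0.3217  2.3143  2.8212  0.2756 -1.3514] dq0.08 e0.000
--
[0.057, 0.0, -0.059] [-0.73, -2.3, -0.71] q [-0.8224  0.3125  2.3342  2.684   0.2969 -1.2662] dq0.14 e0.000
[0.057, 0.0, -0.059] [-0.57, -2.37, -0.56] q [-0.8018  0.3051  2.3501  2.564   0.3186 -1.1971] dq0.12 e0.000
[0.057, 0.0, -0.059] [-0.41, -2.43, -0.4] q [-0.7791  0.2995  2.3621  2.4574  0.34   -1.1399] dq0.11 e0.000
[0.057, 0.0, -0.059] [-0.24, -2.47, -0.24] q [-0.7542  0.2957  2.3701  2.3612  0.3607 -1.0914] dq0.10 e0.000
[0.057, 0.0, -0.059] [-0.08, -2.49, -0.08] q [-0.7269  0.2938  2.3741  2.2729  0.3806 -1.0489] dq0.09 e0.000
[0.057, 0.0, -0.059] [0.09, -2.49, 0.09] q [-0.6973  0.2938  2.3743  2.1907  0.3995 -1.0105] dq0.08 e0
[... 557 characters left out ...]
29, -0.71, 1.25] q [-0.4668  0.3397  2.2758  1.9466  0.4155 -0.8377] dq0.04 e0.000
[0.0, 0.0, 0.0] [1.29, -0.71, 1.25] q [-0.4255  0.3544  2.2442  1.9638  0.3896 -0.8179] dq0.04 e0.000
[0.0, 0.0, 0.0] [1.29, -0.71, 1.25] q [-0.387   0.3695  2.2116  1.9756  0.3642 -0.7953] dq0.04 e0.000
[0.0, 0.0, 0.0] [1.29, -0.71, 1.25] q [-0.3511  0.3851  2.1778  1.9813  0.3392 -0.7691] dq0.04 e0.000
--
[0.0, 0.0, 0.0] [-0.67, -0.0, 0.69] q [-0.3511  0.4046  2.187   2.0532  0.3516 -0.8455] dq0.08 e0.000
[0.0, 0.0, 0.0] [-0.67, -0.0, 0.69] q [-0.3511  0.4245  2.1957  2.1196  0.3658 -0.9165] dq0.07 e0.000
[0.0, 0.0, 0.0] [-0.67, -0.0, 0.69] q [-0.3511  0.4449  2.204   2.1807  0.3814 -0.9821] dq0.07 e0.000
--
```

```bash
python3 -m inch '[[0,0,0,1.99,0,-2.04,1],[0,0,0,1.99,0,-2.04,1],[0,0,0,1.64,0,-1.68,1],[0,0,0,1.64,0,-1.68,1],[0.057,0,-0.059,-0.73,-2.3,-0.71,1],[0.057,0,-0.059,-0.57,-2.37,-0.56,1],[0.057,0,-0.059,-0.41,-2.43,-0.4,1],[0.057,0,-0.059,-0.24,-2.47,-0.24,1],[0.057,0,-0.059,-0.08,-2.49,-0.08,1],[0.057,0,-0.059,0.09,-2.49,0.09,1],[0.057,0,-0.059,0.26,-2.47,0.25,1],[0.057,0,-0.059,0.43,-2.44,0.41,1],[0.057,0,-0.059,0.59,-2.38,0.57,1],[0.057,0,-0.059,0.75,-2.3,0.73,1],[0,0,0,0,0,0,1]]'
cat > m.py <<'E'
from sp import *
from sw import fit,sweepercloud
import sys
s=env.state(); Rc=R.from_euler('xyz',s['tcp_rot']).as_matrix()
Rs=Rc@X['Rr'].T; o=s['eef_pos']-Rs@X['pr']; yaw=np.arctan2(Rs[1,0],Rs[0,0])
print('expect',o,np.degrees(yaw),'tilt',Rs[:,2])
def toloc(o): return Z(np.radians(-YS))@(o-S)
print('local',toloc(o))
for n in ('side','scene','wrist'):
    p=cam(n,n+'_'+sys.argv[1]+'.png')
    try:
        c=sweepercloud(p); c=c[(np.linalg.norm(c-(o+[-20,0,50]),axis=1)<110)]
        r,e=fit(c,o[2],(o[0],o[1],[yaw]),False); x=r.x; print(n,len(c),'fit',x[[0,1,3]],np.degrees(x[2]),e,'local',toloc(x[[0,1,3]]))
    except Exception as E: print(n,E)
E
python3 m.py a
```

```text
t: 12.22
eef_pos: [509.6, -104.0, 177.0]
tcp_rot: [3.138, -0.769, 0.107]
ft_force: [0.6, 0.4, -2.2]
opening: 0.212
grip_force: 30.0
expect [554.36 -98.95 106.19] 6.207327524326187 tilt [0. 0. 1.]
local [ -90.17 -169.53  106.19]
side 682 fit [555.36 -98.83 105.26] 6.777957613401506 1.05445304200356 local [ -89.16 -169.52  105.26]
scene 247 fit [555.63 -98.6  105.97] 6.23137981355547 1.7137861695331091 local [ -88.86 -169.32  105.97]
wrist 3502 fit [553.9 -99.9 107.1] 5.830912694912591 0.4132260650205396 local [ -90.72 -170.42  107.1 ]
```

View pics/side_a.png

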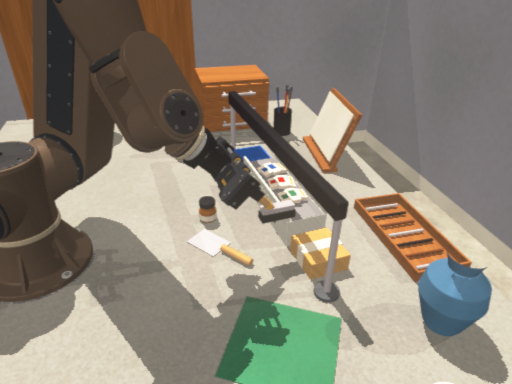

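```bash
cat > st.py <<'E'
from sp import *
for n in ('wrist','scene','side'):
    p=cam(n); f=cloud(p,np.ones((384,512),bool)); L=(f-S)@Z(np.radians(YS))
    m=(abs(L[:,0])<75)&(abs(L[:,1])<140)
    w=L[m&(L[:,2]>91)&(L[:,2]<98)]; fl=L[m&(abs(L[:,2]-75)<6)]
    b=w[w[:,0]>35]; a=w[w[:,0]<-35]; 
    fl2=fl[abs(fl[:,0])<60]
    for nm,k in (('back',b),('front',a)):
        if len(k)>15:
            q=np.percentile(k[:,0],[2,25,50,75,98]); print(n,nm,len(k),q,'z',np.median(k[:,2]),'slope deg',np.degrees(np.polyfit(k[:,1],k[:,0],1)[0]))
    print(n,'floor',len(fl2), np.percentile(fl2[:,0],[1,99]) if len(fl2) else '', 'z',np.median(fl2[:,2]) if len(fl2) else '')
    e=L[(abs(L[:,0])<45)&(abs(abs(L[:,1])-160)<25)&(abs(L[:,2]-75)<4)]; print('  y ends',np.percentile(e[:,1],[1,99]) if len(e) else '')
E
python3 st.py
```

```text
wrist back 1407 [43.946  44.8934 45.6156 47.7112 49.9837] z 95.60224017294303 slope deg 0.0757324277364651
wrist front 1720 [-57.6843 -57.0082 -55.3595 -53.0332 -50.9698] z 95.85830425361388 slope deg 0.09010379921851315
wrist floor 7354 [-57.5793  45.5734] z 76.63888139258685
  y ends [-159.2632  147.6711]
scene back 187 [46.6933 49.1369 50.8998 53.1031 54.9876] z 94.7124234382859 slope deg 0.020522130015298193
scene front 187 [-55.2356 -52.6417 -50.3867 -48.7355 -46.3926] z 94.1519776610271 slope deg 0.23676554677471692
scene floor 1341 [-50.4572  54.6166] z 75.56650976291644
  y ends [-156.9323  160.8761]
side front 139 [-56.9998 -55.876  -54.1262 -52.0842 -50.0257] z 94.31867696452002 slope deg 0.09853242186897888
side floor 756 [-56.8829  47.2341] z 75.46865058831094
  y ends [-162.2962  158.2671]
```

View pics/wrist_a.png

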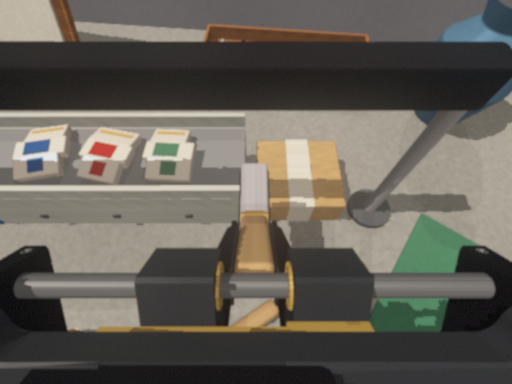

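```bash
sed -i 's/^S=.*/S=np.array([626-2.7,79.2-0.3,0])/' chk.py; python3 - <<'E'
from sp import *
path([(loc(0,-135,107),6.1,5),(loc(0,-135,77),6.1,4),(loc(0,-100,77),6.1,4),(loc(0,190,77),6.1,16)])
E
```

```text
sweeper now [554.3937 -99.9981 106.635 ] 6.090182851247655
[0.002, 0.002, 0.002] [1.25, -0.7, 1.21] q [-0.5132  0.3258  2.3075  1.9248  0.4432 -0.858 ] dq0.05 e0.000
[0.0, 0.0, -0.0] [1.26, -0.72, 1.21] q [-0.4693  0.3392  2.2782  1.9475  0.4173 -0.841 ] dq0.04 e0.000
[0.0, 0.0, -0.0] [1.26, -0.72, 1.21] q [-0.4283  0.3531  2.2478  1.9653  0.3918 -0.8221] dq0.04 e0.000
[0.0, 0.0, -0.0] [1.26, -0.72, 1.21] q [-0.3899  0.3675  2.2163  1.978   0.3667 -0.8005] dq0.04 e0.000
[0.0, 0.0, -0.0] [1.26, -0.72, 1.21] q [-0.3541  0.3824  2.1836  1.9851  0.342  -0.7759] dq0.04 e0.000
--
[0.0, 0.0, 0.0] [-0.52, -0.0, 0.54] q [-0.3541  0.3976  2.1908  2.0411  0.3516 -0.8354] dq0.06 e0.000
[0.0, 0.0, 0.0] [-0.52, -0.0, 0.54] q [-0.3541  0.413   2.1978  2.0939  0.3622 -0.8917] dq0.06 e0.000
[0.0, 0.0, 0.0] [-0.52, -0.0, 0.54] q [-0.3541  0.4287  2.2044  2.1434  0.3739 -0.9447] dq0.05 e0.000
[0.0, 0.0, 0.0] [-0.52, -0.0, 0.54] q [-0.3541  0.4447  2.2108  2.1896  0.3864 -0.9946] dq0.05 e0.000
--
[0.0, 0.0, 0.0] [-0.0, -0.87, -0.0] q [-0.3347  0.4425  2.2166  2.2272  0.3813 -1.0166] dq0.04 e0.000
[0.0, 
[... 1253 characters left out ...]
-1.81, -0.01] q [ 0.1769  0.4382  2.2279  3.3199  0.2991 -1.6886] dq0.11 e0.000
[0.0, 0.0, 0.0] [-0.0, -1.81, -0.01] q [ 0.2217  0.4422  2.2174  3.4299  0.2975 -1.7621] dq0.11 e0.000
[0.0, 0.0, 0.0] [-0.0, -1.81, -0.01] q [ 0.2657  0.4469  2.205   3.5404  0.2972 -1.8369] dq0.11 e0.000
[0.0, 0.0, 0.0] [-0.0, -1.81, -0.01] q [ 0.3088  0.4522  2.1911  3.6505  0.2984 -1.9124] dq0.11 e0.000
[0.0, 0.0, 0.0] [-0.0, -1.81, -0.01] q [ 0.3509  0.4582  2.1755  3.7595  0.3012 -1.9879] dq0.11 e0.000
[0.0, 0.0, 0.0] [-0.0, -1.81, -0.01] q [ 0.3918  0.4648  2.1583  3.8664  0.3054 -2.0625] dq0.11 e0.000
[0.0, 0.0, 0.0] [-0.0, -1.81, -0.01] q [ 0.4316  0.4721  2.1397  3.9704  0.3113 -2.1355] dq0.10 e0.000
--
```

```bash
python3 -m inch '[[0.002,0.002,0.002,1.25,-0.7,1.21,1],[0,0,0,1.26,-0.72,1.21,1],[0,0,0,1.26,-0.72,1.21,1],[0,0,0,1.26,-0.72,1.21,1],[0,0,0,1.26,-0.72,1.21,1],[0,0,0,0,0,0,1],[0,0,0,-0.52,0,0.54,1],[0,0,0,-0.52,0,0.54,1],[0,0,0,-0.52,0,0.54,1],[0,0,0,-0.52,0,0.54,1],[0,0,0,0,0,0,1]]'; python3 m.py b; python3 - <<'E'
import cv2
a=cv2.imread('pics/side_b.png')[120:280,180:380]; b=cv2.imread('pics/scene_b.png')[150:260,130:380]
a=cv2.resize(a,None,fx=2,fy=2);b=cv2.resize(b,(400,176))
import numpy as np
cv2.imwrite('pics/crop_b.png',np.vstack([a,b]))
E
```

```text
t: 14.05
eef_pos: [592.4, -60.3, 147.3]
tcp_rot: [-3.141, -0.771, 0.102]
ft_force: [-0.3, 1.1, -2.7]
opening: 0.207
grip_force: 30.0
expect [637.23 -55.13  76.55] 6.097481729880632 tilt [ 0. -0.  1.]
local [  -0.39 -134.75   76.55]
side 545 fit [638.6  -55.23  75.48] 6.4474514256768485 1.238025509313009 local [   0.96 -135.     75.48]
scene 274 fit [638.8  -54.41  76.88] 5.866904740504337 1.530299866304138 local [   1.25 -134.21   76.88]
wrist 2371 fit [637.42 -54.9   78.18] 6.045776012236885 0.38365119172579965 local [  -0.18 -134.55   78.18]
```

View pics/crop_b.png

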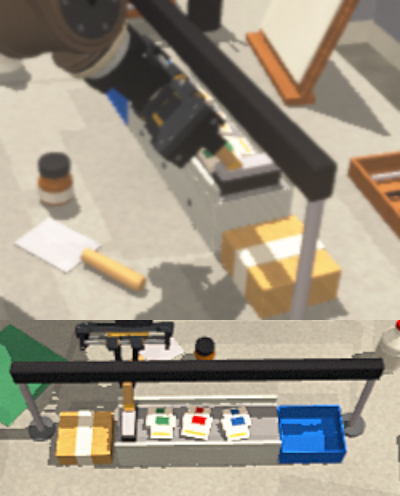

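```bash
python3 -m inch '[[0,0,0,0,-0.87,0,1],[0,0,0,0,-0.87,0,1],[0,0,0,0,-0.87,0,1],[0,0,0,0,-1.4,0,1],[0,0,0,0,-1.8,0,1],[0,0,0,0,-1.8,0,1],[0,0,0,0,-1.8,0,1]]'; python3 m.py c | head -2; python3 - <<'E'
from sp import *
path([(loc(0,190,77),6.1,13)])
E
```

```text
t: 15.22
eef_pos: [583.0, 34.3, 148.0]
tcp_rot: [3.141, -0.772, 0.103]
ft_force: [0.7, -2.3, -2.1]
opening: 0.208
grip_force: 30.0
expect [627.99  39.47  77.27] 6.1002993156902425 tilt [-0. -0.  1.]
local [  0.48 -39.7   77.27]
sweeper now [628.2607  38.4147  77.183 ] 6.120168848552203
[-0.0, -0.0, -0.0] [-0.0, -1.78, -0.01] q [-0.0873  0.4289  2.2516  2.722   0.3282 -1.3089] dq0.09 e0.000
[-0.0, -0.0, 0.0] [-0.01, -1.78, -0.01] q [-0.0424  0.4288  2.2519  2.8177  0.3211 -1.3674] dq0.10 e0.000
[-0.0, -0.0, 0.0] [-0.01, -1.78, -0.01] q [ 0.0027  0.4294  2.2503  2.9161  0.3147 -1.4285] dq0.10 e0.000
[-0.0, -0.0, 0.0] [-0.01, -1.78, -0.01] q [ 0.0479  0.4307  2.2469  3.0172  0.3091 -1.4921] dq0.10 e0.000
[-0.0, -0.0, 0.0] [-0.01, -1.78, -0.01] q [ 0.093   0.4327  2.2417  3.1206  0.3044 -1.5583] dq0.10 e0.000
[-0.0, -0.0, 0.0] [-0.01, -1.78, -0.01] q [ 0.1379  0.4354  2.2348  3.226   0.3008 -1.6268] dq0.11 e0.000
[-0.0, -0.0, 0.0] [-0.01, -1.78, -0.01] q [ 0.1823  0.4387  2.226   3.3331  0.2982 -1.6975] dq0.11 e0.000
[-0.0, -0.0, 0.0] [-0.01, -1.78, -0.01] q [ 0.2261  0.4427  2.2156  3.4411  0.2969 -1.7698] dq0.11 e0.000
[-0.0, -0.0, 0.0] [-0.01, -1.78, -0.01] q [ 0.2691  0.4473  2.2035  3.5494  0.2968 -1.8433] dq0.11 e0.000
[-0.0, -0.0, 0.0] [-0.01, -1.78, -0.01] q [ 0.3113  0.4526  2.1898  3.6573  0.2982 -1.9173] dq0.11 e0.000
[-0.0, -0.0, 0.0] [-0.01, -1.78, -0.01] q [ 0.3525  0.4585  2.1746  3.764   0.3011 -1.9912] dq0.11 e0.000
[-0.0, -0.0, 0.0] [-0.01, -1.78, -0.01] q [ 0.3926  0.465   2.1578  3.8686  0.3054 -2.0641] dq0.10 e0.000
[-0.0, -0.0, 0.0] [-0.01, -1.78, -0.01] q [ 0.4316  0.4721  2.1397  3.9704  0.3113 -2.1355] dq0.10 e0.000
--
```

```bash
python3 -m inch '[[0,0,0,0,-1.78,-0.01,1],[0,0,0,0,-1.78,-0.01,1],[0,0,0,0,-1.78,-0.01,1],[0,0,0,0,-1.78,-0.01,1],[0,0,0,0,-1.78,-0.01,1],[0,0,0,0,-1.78,-0.01,1],[0,0,0,0,-1.78,-0.01,1]]'; python3 -m inch '[[0,0,0,0,-1.78,-0.01,1],[0,0,0,0,-1.78,-0.01,1],[0,0,0,0,-1.78,-0.01,1],[0,0,0,0,-1.78,-0.01,1],[0,0,0,0,-1.78,-0.01,1],[0,0,0,0,-1.6,-0.01,1],[0,0,0,0,0,0,1],[0,0,0,0,0,0,1]]';python3 m.py d | head -2;  python3 - <<'E'
import cv2
a=cv2.imread('pics/side_d.png')[80:260,170:340]; b=cv2.imread('pics/scene_d.png')[150:260,180:380]
cv2.imwrite('pics/crop_d.png',__import__('numpy').vstack([cv2.resize(a,(400,310)),cv2.resize(b,(400,220))]))
E
```

```text
t: 16.4
eef_pos: [570.1, 157.2, 148.2]
tcp_rot: [3.141, -0.772, 0.102]
ft_force: [1.0, -1.2, -2.9]
opening: 0.206
grip_force: 30.0
t: 17.4
eef_pos: [558.9, 261.1, 148.7]
tcp_rot: [3.141, -0.772, 0.103]
ft_force: [0.4, -0.2, -3.7]
opening: 0.215
grip_force: 30.0
expect [603.83 266.27  77.94] 6.094333203515695 tilt [-0. -0.  1.]
local [  0.55 188.37  77.94]
```

View pics/crop_d.png

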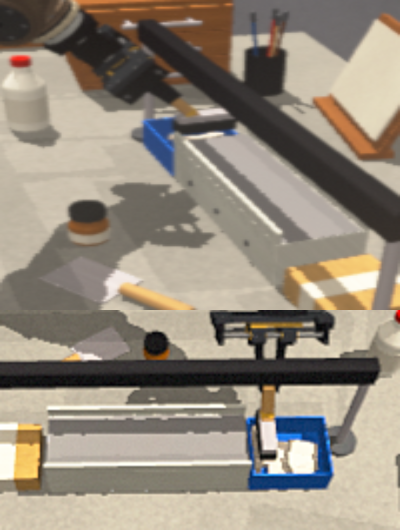

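```bash
python3 - <<'E'
from sp import *
path([(loc(0,188,107),6.1,3),(loc(0,-135,107),6.1,12)])
print(); 
E
```

```text
sweeper now [603.831  266.5787  78.1081] 6.097822127428798
[-0.0, -0.001, -0.0] [0.66, 0.02, -0.7] q [ 0.428   0.4507  2.1318  4.0348  0.2908 -2.2062] dq0.07 e0.000
[0.0, 0.0, -0.0] [0.66, 0.02, -0.7] q [ 0.4276  0.432   2.1242  4.1069  0.2748 -2.2816] dq0.08 e0.000
[0.0, 0.0, -0.0] [0.66, 0.02, -0.7] q [ 0.4272  0.4135  2.1161  4.1877  0.2604 -2.3657] dq0.08 e0.000
--
[0.0, 0.0, 0.0] [0.01, 2.69, 0.01] q [ 0.3675  0.4014  2.1425  4.0171  0.2407 -2.2403] dq0.17 e0.000
[0.0, 0.0, 0.0] [0.01, 2.69, 0.01] q [ 0.3053  0.3908  2.1655  3.8247  0.2251 -2.0956] dq0.19 e0.000
[0.0, 0.0, 0.0] [0.01, 2.69, 0.01] q [ 0.2409  0.3817  2.185   3.6125  0.2146 -1.9335] dq0.21 e0.000
[0.0, 0.0, 0.0] [0.01, 2.69, 0.01] q [ 0.1746  0.3744  2.2008  3.3871  0.2099 -1.76  ] dq0.23 e0.000
[0.0, 0.0, 0.0] [0.01, 2.69, 0.01] q [ 0.1069  0.3689  2.2127  3.1585  0.2116 -1.5847] dq0.23 e0.000
[0.0, 0.0, 0.0] [0.01, 2.69, 0.01] q [ 0.0385  0.3652  2.2207  2.9373  0.2193 -1.4178] dq0.22 e0.000
[0.0, 0.0, 0.0] [0.01, 2.69, 0.01] q [-0.0301  0.3634  2.2247  2.7318  0.2323 -1.2668] dq0.21 e0.000
[0.0, 0.0, 0.0] [0.01, 2.69, 0.01] q [-0.0981  0.3635  2.2245  2.546   0.2495 -1.1351] dq0.19 e0.000
[0.0, 0.0, 0.0] [0.01, 2.69, 0.01] q [-0.1651  0.3654  2.2203  2.3803  0.2699 -1.0225] dq0.17 e0.000
[0.0, 0.0, 0.0] [0.01, 2.69, 0.01] q [-0.2304  0.3693  2.212   2.2331  0.2926 -0.927 ] dq0.15 e0.000
[0.0, 0.0, 0.0] [0.01, 2.69, 0.01] q [-0.2935  0.375   2.1997  2.1022  0.3168 -0.8457] dq0.13 e0.000
[0.0, 0.0, 0.0] [0.01, 2.69, 0.01] q [-0.3541  0.3824  2.1836  1.9851  0.342  -0.7759] dq0.12 e0.000
--
```

```bash
python3 -m inch '[[0,0,0,0.18,0,-0.19,1],[0,0,0,0,2.3,0,1],[0,0,0,0,2.3,0,1],[0,0,0,0,2.3,0,1],[0,0,0,0,2.3,0,1],[0,0,0,0,2.3,0,1],[0,0,0,0,2.3,0,1],[0,0,0,0,2.3,0,1],[0,0,0,0,2.3,0,1],[0,0,0,0,2.3,0,1],[0,0,0,0,2.3,0,1],[0,0,0,0,2.3,0,1],[0,0,0,0,2.3,0,1],[0,0,0,0,2.3,0,1],[0,0,0,0,2.3,0,1],[0,0,0,0,0,0,1]]'
python3 - <<'E'
from sp import *
path([(loc(0,-135,107),6.1,3),(loc(-90,-170,107),6.1,5),([457.6,-368.9,107],-40.87,10),([457.6,-368.9,10],-40.87,5)])
E
```

```text
t: 19.7
eef_pos: [592.1, -59.9, 151.7]
tcp_rot: [3.14, -0.773, 0.102]
ft_force: [0.6, -1.0, -3.6]
opening: 0.21
grip_force: 30.0
sweeper now [637.16   -54.8305  81.0524] 6.023227851009577
[0.001, -0.001, -0.0] [0.62, 0.02, -0.61] q [-0.3531  0.4174  2.2009  2.1136  0.3652 -0.9111] dq0.07 e0.000
[0.0, 0.0, -0.0] [0.61, 0.02, -0.61] q [-0.3536  0.3997  2.1924  2.0515  0.3528 -0.8456] dq0.07 e0.000
[0.0, 0.0, -0.0] [0.61, 0.02, -0.61] q [-0.3541  0.3824  2.1836  1.9851  0.342  -0.7759] dq0.07 e0.000
--
[0.0, 0.0, 0.0] [-1.29, 0.71, -1.25] q [-0.3903  0.3668  2.2173  1.9784  0.367  -0.8013] dq0.04 e0.000
[0.0, 0.0, 0.0] [-1.29, 0.71, -1.25] q [-0.4292  0.3517  2.2499  1.9657  0.3925 -0.8233] dq0.04 e0.000
[0.0, 0.0, 0.0] [-1.29, 0.71, -1.25] q [-0.4708  0.3372  2.2813  1.9476  0.4184 -0.8427] dq0.04 e0.000
[0.0, 0.0, 0.0] [-1.29, 0.71, -1.25] q [-0.5155  0.3231  2.3115  1.9244  0.4448 -0.8599] dq0.04 e0.000
[0.0, 0.0, 0.0] [-1.29, 0.71, -1.25] q [-0.5634  0.3097  2.3403  1.8962  0.4715 -0.8755] dq0.05 e0.000
--
[-0.057, -0.0, 0.059] [-0.86, 2.21, -0.84] q [-0.6006  0.3026  2.3555  1.9657
[... 819 characters left out ...]
2.42, 0.44] q [-0.8231  0.3123  2.3346  2.6829  0.2973 -1.2656] dq0.12 e0.000
[-0.057, -0.0, 0.059] [0.61, 2.36, 0.59] q [-0.8411  0.3217  2.3143  2.8212  0.2756 -1.3514] dq0.14 e0.000
--
[0.0, 0.0, 0.0] [-1.35, -0.0, 1.39] q [-0.8412  0.3687  2.335   2.8821  0.3405 -1.4152] dq0.06 e0.000
[0.0, 0.0, 0.0] [-1.35, -0.0, 1.39] q [-0.8412  0.418   2.3538  2.9231  0.4066 -1.4593] dq0.07 e0.000
[0.0, 0.0, 0.0] [-1.35, -0.0, 1.39] q [-0.8412  0.4693  2.3704  2.9523  0.4731 -1.4916] dq0.07 e0.000
[0.0, 0.0, 0.0] [-1.35, -0.0, 1.39] q [-0.8412  0.5223  2.3849  2.9739  0.5395 -1.5162] dq0.07 e0.000
[0.0, 0.0, 0.0] [-1.35, -0.0, 1.39] q [-0.8412  0.5767  2.397   2.9903  0.6052 -1.5358] dq0.07 e0.000
--
```

```bash
python3 -m inch '[[0,0,0,0.62,0,-0.61,1],[0,0,0,0.61,0.02,-0.61,1],[0,0,0,0.61,0.02,-0.61,1],[0,0,0,-1.29,0.71,-1.25,1],[0,0,0,-1.29,0.71,-1.25,1],[0,0,0,-1.29,0.71,-1.25,1],[0,0,0,-1.29,0.71,-1.25,1],[0,0,0,-1.29,0.71,-1.25,1],[0,0,0,0,0,0,1]]'
python3 -m inch '[[-0.057,0,0.059,-0.86,2.21,-0.84,1],[-0.057,0,0.059,-0.71,2.3,-0.69,1],[-0.057,0,0.059,-0.55,2.37,-0.53,1],[-0.057,0,0.059,-0.39,2.43,-0.37,1],[-0.057,0,0.059,-0.22,2.46,-0.21,1],[-0.057,0,0.059,-0.05,2.48,-0.05,1],[-0.057,0,0.059,0.11,2.48,0.11,1],[-0.057,0,0.059,0.28,2.46,0.28,1],[-0.057,0,0.059,0.45,2.42,0.44,1],[-0.057,0,0.059,0.61,2.36,0.59,1],[0,0,0,0,0,0,1]]'
python3 m.py e
python3 - <<'E'
from sp import *
path([([460,-367,12],-40.87,5),([460,-367,3],-40.87,3)])
np.set_printoptions(precision=1,suppress=True)
for n in ('scene','side'):
    p=cam(n,n+'_f.png')
    for t in ('tray','sherd_blue','sherd_red','sherd_green'):
        for m in env.trace(p,t)[:3]:
            c=cloud(p,m['mask'])
            if len(c)>5: print(n,t,round(m['score'],2),len(c),np.median(c,0),'loc',(np.median(c,0)-S)@Z(np.radians(YS))-[0,230,0])
import cv2
a=cv2.imread('pics/side_f.png')[110:220,190:340]; b=cv2.imread('pics/scene_f.png')[180:260,280:380]
cv2.imwrite('pics/crop_f.png',np.vstack([cv2.resize(a,(400,293)),cv2.resize(b,(400,300))]))
E
```

```text
t: 20.82
eef_pos: [505.3, -103.6, 177.0]
tcp_rot: [3.142, -0.772, 0.102]
ft_force: [0.4, 0.0, -2.4]
opening: 0.207
grip_force: 30.0
t: 22.2
eef_pos: [423.1, -338.4, 176.6]
tcp_rot: [-3.138, -0.771, -0.72]
ft_force: [-0.1, 0.0, -3.0]
opening: 0.208
grip_force: 30.0
expect [ 457.61 -367.58  105.84] -40.907999039739266 tilt [-0. -0.  1.]
local [-212.2  -426.34  105.84]
side 1650 fit [ 458.12 -368.06  104.72] -40.451844276689386 0.879498799791261 local [-211.74 -426.87  104.72]
scene 385 fit [ 457.95 -364.71  105.16] -41.462891320881106 1.5986048679314044 local [-211.56 -423.53  105.16]
wrist 3338 fit [ 457.14 -366.54  106.51] -40.7977839024496 0.4044740777876762 local [-212.55 -425.26  106.51]
sweeper now [ 457.5645 -366.7309  105.9568] -40.80992909541257
[-0.003, 0.001, -0.002] [-1.29, -0.05, 1.37] q [-0.8367  0.369   2.3376  2.8915  0.3428 -1.4217] dq0.08 e0.000
[-0.0, -0.0, 0.0] [-1.28, -0.03, 1.38] q [-0.8356  0.4172  2.3548  2.9318  0.4064 -1.4638] dq0.06 e0.000
[-0.0, -0.0, 0.0] [-1.28, -0.03, 1.38] q [-0.8346  0.4671  2.37    2.9609  0.4702 -1.4945] dq0.06 e0.000
[-0.0, -0.0, 0.0
[... 284 characters left out ...]
 dq0.01 e0.000
[0.0, 0.0, 0.0] [-0.21, -0.0, 0.22] q [-0.8324  0.5882  2.3973  3.0034  0.6167 -1.5412] dq0.01 e0.000
[0.0, 0.0, 0.0] [-0.21, -0.0, 0.22] q [-0.8324  0.5968  2.3989  3.0053  0.6267 -1.5435] dq0.01 e0.000
--
scene tray 0.57 881 [580.  327.4  28.2] loc [-16.6  21.7  28.2]
scene sherd_blue 0.47 188 [606.9 293.8  18. ] loc [  6.5 -14.6  18. ]
scene sherd_green 0.7 268 [606.9 335.   28.1] loc [10.9 26.4 28.1]
scene sherd_green 0.54 1955 [ 506.5 -367.5    2.8] loc [-163.6 -661.5    2.8]
scene sherd_green 0.41 999 [582.  332.3  25.1] loc [-14.2  26.4  25.1]
side tray 0.86 507 [577.7 365.3  35.6] loc [-14.9  59.6  35.6]
side sherd_green 0.43 29 [613.9 322.2  33.1] loc [16.6 12.9 33.1]
```

View pics/crop_f.png

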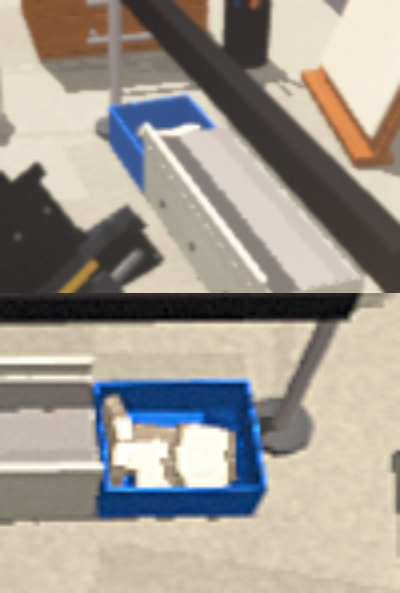

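```bash
python3 -m inch '[[-0.003,0.001,-0.002,-1.29,-0.05,1.37,1],[0,0,0,-1.28,-0.03,1.38,1],[0,0,0,-1.28,-0.03,1.38,1],[0,0,0,-1.28,-0.03,1.38,1],[0,0,0,-1.28,-0.03,1.38,1],[0,0,0,0,0,0,1]]'
python3 - <<'E'
from sp import *
np.set_printoptions(precision=1,suppress=True)
for n in ('scene','side'):
    p=cam(n); f=cloud(p,np.ones((384,512),bool)); L=(f-S)@Z(np.radians(YS))-[0,230,0]
    im=p['img'].reshape(-1,3).astype(int)[(p['depth']>0).ravel()]
    w=(abs(im[:,2]-im[:,0])<70)&(im[:,0]>90)&(abs(L[:,0])<54)&(L[:,1]>-66)&(L[:,1]<66)&(L[:,2]>6)&(L[:,2]<85)
    k=L[w]; print(n,len(k),'zmax',k[:,2].max() if len(k) else 0)
    for lo in range(-66,66,12):
        b=k[(k[:,1]>=lo)&(k[:,1]<lo+12)]
        if len(b): print(lo,len(b),'x',b[:,0].min(),b[:,0].max(),'z',b[:,2].min(),np.median(b[:,2]),b[:,2].max())
path([([460,-367,3],-40.87,3)])
E
```

```text
t: 23.75
eef_pos: [425.4, -338.1, 81.4]
tcp_rot: [3.141, -0.769, -0.717]
ft_force: [-0.4, -0.3, -2.8]
opening: 0.211
grip_force: 30.0
scene 542 zmax 65.36919577476078
-66 3 x -30.26223524637753 30.82145593672818 z 51.24796765597807 53.657650213253646 55.747602711466016
-54 108 x -48.28263275792851 35.450923618606204 z 9.900238506056212 51.3095679797151 65.36919577476078
-42 30 x -28.62198634375576 34.18656848180274 z 7.347664734667887 53.6561770070075 63.996639519911696
-30 59 x -23.39911987025075 37.554126708585436 z 11.224410223803943 18.761468200220634 24.6577201941127
-18 56 x -22.783600984080273 36.387229160285216 z 12.123878074699633 18.340693673212286 23.80756670528831
-6 74 x -19.926786355601696 42.363955580521534 z 11.733849085310567 20.932790941687813 40.700836951181145
6 60 x -28.974941312642205 46.99693348060224 z 9.840261490830471 33.67545078084402 47.63486407665914
18 53 x -13.686724293516566 42.55981998905046 z 22.209920458648185 30.09743325917566 39.682811185818764
30 52 x -14.118948169800028 40.281287515907124 z 17.154666199277244 25.0911152331106 35.097770482722126

[... 868 characters left out ...]
2757 52.03415136319392 z 24.2568258126081 27.02738008551887 30.638045153692815
30 8 x -17.60157013180726 53.31124402529755 z 19.218174003891022 25.522816330167757 55.48502849616932
42 8 x -19.079944839915303 53.97687731543879 z 16.47487062909022 20.10693766794543 55.09919793476422
54 31 x -35.00654933899548 51.01332403942439 z 8.747311100085653 20.093253900390664 55.706087936825384
sweeper now [ 460.1 -367.8   12.2] -40.91189575125721
[0.0, -0.0, -0.0] [-0.22, -0.02, 0.21] q [-0.8  0.6  2.4  3.   0.6 -1.5] dq0.01 e0.000
[0.0, 0.0, -0.0] [-0.23, -0.02, 0.21] q [-0.8  0.6  2.4  3.   0.6 -1.5] dq0.01 e0.000
[0.0, 0.0, -0.0] [-0.23, -0.02, 0.21] q [-0.8  0.6  2.4  3.   0.6 -1.5] dq0.01 e0.000
--
```

```bash
python3 -m inch '[[0,0,0,-0.22,0,0.21,1],[0,0,0,-0.22,0,0.21,1],[0,0,0,-0.21,0,0.2,1],[0,0,0,0,0,0,1]]'; python3 -c "
from sp import *
path([])"
```

```text
t: 24.35
eef_pos: [425.4, -338.1, 74.0]
tcp_rot: [3.14, -0.773, -0.717]
ft_force: [-2.7, 1.0, 2.6]
opening: 0.208
grip_force: 30.0
sweeper now [ 459.8984 -367.6255    3.3404] -40.91414990085118
```

Touching the mat (force 2.6 N up). Release and back off along the handle.

```bash
python3 -m inch '[[0,0,0,0,0,0,0.2],[0,0,0,0,0,0,-0.2],[0,0,0,0,0,0,-0.5],[0,0,0,0,0,0,-1],[0,0,0,0,0,0,-1],[0,0,0,0,0,0,-1],[0,0,0,0,0,0,-1],[0,0,0,0,0,0,-1],[0,0,0,0,0,-1.5,-1],[0,0,0,0,0,-2.5,-1],[0,0,0,0,0,-2.5,-1],[0,0,0,0,0,-2.5,-1],[0,0,0,0,0,0,-1],[0,0,0,0,0,0,-1]]'
python3 - <<'E'
from sw import *
for n in ('side','scene','wrist'):
    p=cam(n,n+'_g.png'); c=sweepercloud(p); c=c[(c[:,2]>7)&(c[:,2]<125)&(np.linalg.norm(c[:,:2]-[455,-350],axis=1)<110)]
    r,e=fit(c,3,(460,-367,np.radians([-41])),False); print(n,len(c),r.x,np.degrees(r.x[2]),e)
E
```

```text
t: 26.1
eef_pos: [378.4, -297.0, 138.4]
tcp_rot: [3.14, -0.773, -0.717]
ft_force: [-0.4, 0.0, -0.7]
opening: 1.003
grip_force: 0.0
side 1562 [ 460.11 -367.59   -0.71    2.36] -40.565571452916636 0.8469786834320226
scene 363 [ 460.24 -365.5    -0.72    2.81] -41.07126155061407 1.6732688319255702
wrist 1615 [ 458.97 -367.6    -0.71    4.22] -40.57127741307493 0.4530372332757246
```

View pics/side_g.png

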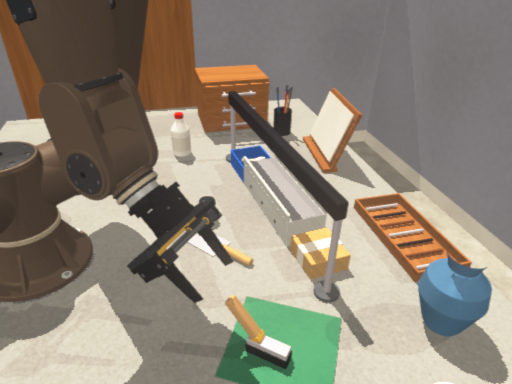

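```bash
python3 -c "
from cell import env
print(env.job_done())"
```

```text
the job is handed in; nothing more can be done
None
```

I handed the job in at about 26 s: all three sherds are in the blue tray, one standing on edge against the wall nearest the channel. The sweeper stands upright on the green mat with the gripper clear of it, and I saw no sign that the lamp or any bystander was touched. The system did not return a verdict.

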